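# Move spun sample bottles to the storage rack in the same order

### The job

The four unlabelled sample bottles have come out of the centrifuge in the row of brown adapters on the aluminium tray, and their place in the row is the only record of which sample is which. Move each one into the empty grey-welled storage rack in the same order, counting both rows from the end with the wire handle: the bottle next to the tray's handle goes into the well next to the rack's handle, the second into the second well, and so on. Keep every bottle upright throughout, and leave all four standing on the floors of their wells.

Things in the scene. Friction and masses are not known exactly. Their poses are not given: they have to be found in the camera images.
- tube: the slender round tube: body 28 mm across, grey ribbed round screw cap 32 mm across over the top 23 mm, 95 mm high in all, about 60 g. Origin: centre of its underside; z is up the bottle. White plastic with grey top. Stands upright in its adapter at the start (inner floor 9 mm above the table).
- jar: the squat round jar: body 38 mm across, grey ribbed round lid 40 mm across over the top 24 mm, 68 mm high in all, about 80 g. Origin: centre of its underside; z is up the bottle. White plastic with grey top. Stands upright in its adapter at the start (inner floor 9 mm above the table).
- stem: the bottle with a stem: round body 36 mm across and 36 mm high, shoulder narrowing up to 46 mm, then a straight round grey stem 16 mm across from 46 mm to the top at 90 mm; about 60 g. Origin: centre of its underside; z is up the bottle. White plastic with grey top. Stands upright in its adapter at the start (inner floor 9 mm above the table).
- square: the square bottle: body 30 x 30 mm, grey square cap 32 x 32 mm over the top 22 mm, 84 mm high in all, about 80 g; its flats are parallel to its x and y axes and within 0.12 rad of the tray's at the start. Origin: centre of its underside; z is up the bottle. White plastic with grey top. Stands upright in its adapter at the start (inner floor 9 mm above the table).
- cup_tube: square brown plastic adapter, open on top, fixed on the tray: outside 60 x 60 mm, inside 54 x 54 mm, 28 mm high, floor 3 mm. Origin: centre of its underside; x and y as the tray's. The slender tube stands in it at the start, so that it shows for good which place in the tray's row that bottle came from
- cup_jar: square brown plastic adapter, open on top, fixed on the tray: outside 60 x 60 mm, inside 54 x 54 mm, 28 mm high, floor 3 mm. Origin: centre of its underside; x and y as the tray's. The squat jar stands in it at the start, so that it shows for good which place in the tray's row that bottle came from
- cup_stem: square brown plastic adapter, open on top, fixed on the tray: outside 60 x 60 mm, inside 54 x 54 mm, 28 mm high, floor 3 mm. Origin: centre of its underside; x and y as the tray's. The bottle with a stem stands in it at the start, so that it shows for good which place in the tray's row that bottle came from
- cup_square: square brown plastic adapter, open on top, fixed on the tray: outside 60 x 60 mm, inside 54 x 54 mm, 28 mm high, floor 3 mm. Origin: centre of its underside; x and y as the tray's. The square bottle stands in it at the start, so that it shows for good which place in the tray's row that bottle came from
- tray: bare aluminium tray, fixed, 76 x 256 mm and 6 mm thick, that carries the four brown adapters in one row. Origin: centre of its underside, on the table. The row runs along its y: adapter centres at y = +93, +31, -31 and -93 mm, x = 0; which bottle stands where varies. A steel wire pull handle lies flat off its +y end (35 mm beyond the plate) and marks the first place, y = +93. The tray may be turned any way round
- rack: storage rack, fixed, empty at the start: white base 76 x 256 mm with four grey square wells in one row along its y, centres at y = +93 (first), +31, -31, -93 mm, x = 0; each well 54 x 54 mm inside with 3 mm walls, inner floor 9 mm and wall tops 34 mm above the table. Origin: centre of its underside, on the table. The same steel wire pull handle lies flat off its +y end and marks the first place. The rack may be turned any way round, independently of the tray

How it is judged:
At the end, for the whole second after the job is handed in: Each bottle stands in the rack well of the same number, counted from the handle, as its own adapter on the tray: within 15 mm of the well's centre along the rack's x and y, on its floor within 5 mm, upright within 0.15 rad, at rest (under 0.02 m/s, 0.2 rad/s) (((y of cup_tube in the frame of tray between 0.073 and 0.113 m and y of tube in the frame of rack between 0.078 and 0.108 m) or (y of cup_tube in the frame of tray between 0.011 and 0.051 m and y of tube in the frame of rack between 0.016 and 0.046 m) or (y of cup_tube in the frame of tray between -0.051 and -0.011 m and y of tube in the frame of rack between -0.046 and -0.016 m) or (y of cup_tube in the frame of tray between -0.113 and -0.073 m and y of tube in the frame of rack between -0.108 and -0.078 m)) and x of tube in the frame of rack between -0.015 and 0.015 m and z of tube in the frame of rack between 0.004 and 0.014 m and angle between each of tube, jar, stem, square's own z axis and vertical below 0.15 rad and linear speed of each of tube, jar, stem, square below 0.02 m/s and angular speed of each of tube, jar, stem, square below 0.2 rad/s and ((y of cup_jar in the frame of tray between 0.073 and 0.113 m and y of jar in the frame of rack between 0.078 and 0.108 m) or (y of cup_jar in the frame of tray between 0.011 and 0.051 m and y of jar in the frame of rack between 0.016 and 0.046 m) or (y of cup_jar in the frame of tray between -0.051 and -0.011 m and y of jar in the frame of rack between -0.046 and -0.016 m) or (y of cup_jar in the frame of tray between -0.113 and -0.073 m and y of jar in the frame of rack between -0.108 and -0.078 m)) and x of jar in the frame of rack between -0.015 and 0.015 m and z of jar in the frame of rack between 0.004 and 0.014 m and ((y of cup_stem in the frame of tray between 0.073 and 0.113 m and y of stem in the frame of rack between 0.078 and 0.108 m) or (y of cup_stem in the frame of tray between 0.011 and 0.051 m and y of stem in the frame of rack between 0.016 and 0.046 m) or (y of cup_stem in the frame of tray between -0.051 and -0.011 m and y of stem in the frame of rack between -0.046 and -0.016 m) or (y of cup_stem in the frame of tray between -0.113 and -0.073 m and y of stem in the frame of rack between -0.108 and -0.078 m)) and x of stem in the frame of rack between -0.015 and 0.015 m and z of stem in the frame of rack between 0.004 and 0.014 m and ((y of cup_square in the frame of tray between 0.073 and 0.113 m and y of square in the frame of rack between 0.078 and 0.108 m) or (y of cup_square in the frame of tray between 0.011 and 0.051 m and y of square in the frame of rack between 0.016 and 0.046 m) or (y of cup_square in the frame of tray between -0.051 and -0.011 m and y of square in the frame of rack between -0.046 and -0.016 m) or (y of cup_square in the frame of tray between -0.113 and -0.073 m and y of square in the frame of rack between -0.108 and -0.078 m)) and x of square in the frame of rack between -0.015 and 0.015 m and z of square in the frame of rack between 0.004 and 0.014 m); the robot touches nothing.
It fails at once if a sample bottle is tipped more than 0.7 rad (40 degrees) from upright (angle between any of tube, jar, stem, square's own z axis and vertical above 0.7 rad).
It also fails if it takes over 128 s, if anything falls off the work surface, if the arm or the gripper's body presses on something with over 40 N, if the wrist force passes 120 N, or if a joint passes its speed limit or range.

### The arm

A 7-joint arm with a two-finger parallel gripper is mounted at the origin on the work surface. World frame = base frame: x ahead of the robot, y to its left, z up, the work surface at z = 0. Lengths are in m, angles in rad, forces in N, time in s.
With the tool pointing down it reaches from about 0.4 to 0.9 m from the base axis. Payload 5.5 kg.
Tool frame: the origin (TCP) lies at the very end of the fingers, on their centre line; the grasp point (between the pads) lies 19 mm behind it (arm.hold_point_z is the z of the grasp point in the tool frame, in m); z points along the fingers, y is the line along which they close (so a half turn about z gives the same grasp; the last joint's range is limited). The gripper opens to 85 mm and grips with 20 to 120 N. Pads are 22 mm wide; open, the fingers measure 114 mm over their backs; the gripper's body (76 mm by 85 mm) begins 54 mm behind the grasp point. The pads swing forward as they close: fully open they stand 13 mm farther back than shut.
Start: joints at [-0.858, 0.501, -0.427, 1.55, 0.221, 1.138, -0.21], TCP at [0.283, 0.585, 0.231] pointing down, gripper open.
Joint ranges: [-2.88, 2.88], [-0.31, 2.03], [-1.54, 1.56], [0.2, 2.42], [-1.41, 4.55], [0.19, 2.02], [-2.57, 2.57]. Speed limits (rad/s): [2.57, 2.57, 3.14, 3.14, 3.14, 3.14, 3.14].

### API

Orientations are given as a 3x3 rotation matrix whose columns are the frame's x, y, z axes.
In Python, from plant import arm gives the robot as it stands.
- The arm moves only by the tool play_rows, never from a script. Its argument "steps" is a list of rows, each an object with "travel": the shift along the tool's x, y, z as a fraction of full scale, a list of three; "delta_rot": the turn, a rotation vector about the tool's x, y, z as a fraction of full scale, a list of three; "jaw": the finger opening in mm, from 0 to 85.4. In form: [{"travel": [x, y, z], "delta_rot": [rx, ry, rz], "jaw": jaw}, ...]. A call has 1 to 12 rows; each row shifts and turns the commanded pose from where the row before left it, along the tool's axes as they then stand; what a row does not reach is not made up. Full scale, the value 1, is 40 mm for a shift and 6 degrees for a turn. A row lasts 1/10 s, in which the tool goes at most 50 mm and 8.59 degrees, less where a joint would pass 70% of its speed; a pose out of reach is approached as far as the arm can. A call with a number of a shift or a turn outside -1 to 1 is refused whole. A call with a gripper value outside its range is refused whole. The fingers move at their own pace and stop on an object; "force" is the grip in N (left out, the last holds). Time passes only in rows, so rows that do not move let the fingers close. It gives the time, the measured TCP pose, the force, the opening and the grip force at its end, in the units of the state.
- arm.sense(): the state, without advancing time (a new reading comes with each control period).
- arm.grab_frame(name): name is "side" or "top" or "wrist"; returns the picture (420x560x3 uint8, blue, green, red); there is no depth.
- arm.camera_model(name): a dict with "vfov" (degrees; the focal length in pixels is half the picture's height over the tangent of half this angle, whatever the lens; pixels are square), "cx", "cy" (the principal point, pixels), "distortion" ([k1, k2, p1, p2, k3] as OpenCV has them; the pictures are not rectified), "world_from_camera" (4x4, takes a point from camera to world coordinates). Camera axes: x right, y up, looking along -z (the intrinsics and any distortion apply to the point x, -y, -z); pixel columns grow to the right and rows downward; lengths in m; the calibration is good to about 2 mm. A picture is of the moment at which its call begins: read the wrist's pose just before it. camera_model takes no time and is no camera call; for the wrist camera it gives the pose at the moment of the call.
- arm.sign_off(): hands the job in; it is judged then, once.
Trained networks look in the newest picture that a camera, given by its name, has taken for a name from the list of things; names that differ only in an ending like _2 or _b are one class to them, and where a whole thing is asked for, a point or a joint stands for the part that bears it (a point fixed in the world has none). Each returns a list of dicts, best first, with "conf" (0 to 1); they miss things now and then, are a little off and sometimes report something else, mostly with a low value. They report only what shows in the picture. A call takes as long as a camera call.
- arm.outline_of(camera, target): "mask" (420x560 bool, what is visible of it) and "box" ([left, top, right, bottom] in pixels, round what is visible of it).
- arm.tip_of(camera, target): "centre" ([column, row] in pixels: a listed point, or the origin of a listed thing).
The state is a dict: "time": time; "qpos": joint angles; "joint_velocities": joint speeds; "joint_torque": joint torques, N m; "tool_pos": TCP position; "orientation": TCP orientation; "force": force on the tool from outside, world axes, zero at the start; "moment": the same for the moment, N m; "grip_width": finger opening in m; "finger_force": force on a finger pad.
Only numpy, scipy, OpenCV 4.12 (cv2) and the standard library are available. Lean on these libraries where they do the work, as an engineer would, in place of code of your own. Each camera call takes 0.05 s, during which the arm holds its last target. There are 200 camera calls.

## Working session

There is one attempt and no reset: what is moved stays moved. The work goes in short steps, Python scripts to look and compute and a tool call to move; the robot and the scene stay as the last step left them, time stands still between calls to the robot, and variables do not carry over. Pictures are saved under pics/ and viewed, at most 14 in all, crops included, and the job is handed in when it is done.

Besides the shell and the picture viewer there is one more tool, called after ">>>" as a command line: name --argument value ..., lists and objects as JSON in quotes. play_rows: Moves the arm, as the interface text tells. Its arguments: {"type":"object","properties":{"steps":{"type":"array"},"force":{"type":"number"}},"required":["steps"]}

```bash
mkdir -p pics; ls
cat > h.py <<'E'
import numpy as np, cv2
from plant import arm
def ray(cam,px,M=None):
    M=M or arm.camera_model(cam); f=210/np.tan(np.radians(M["vfov"])/2)
    K=np.array([[f,0,M["cx"]],[0,f,M["cy"]],[0,0,1]])
    u=cv2.undistortPoints(np.array([[px]],float),K,np.array(M["distortion"],float))[0,0]
    T=np.array(M["world_from_camera"]); return T[:3,3],T[:3,:3]@np.array([u[0],-u[1],-1])
def at_z(cam,px,z,M=None):
    o,d=ray(cam,px,M); return (o+d*(z-o[2])/d[2])[:2]
def proj(cam,P,M=None):
    M=M or arm.camera_model(cam); f=210/np.tan(np.radians(M["vfov"])/2)
    K=np.array([[f,0,M["cx"]],[0,f,M["cy"]],[0,0,1]])
    T=np.array(M["world_from_camera"]); p=(np.atleast_2d(P)-T[:3,3])@T[:3,:3]
    p=p*[1,-1,-1]; return cv2.projectPoints(p,np.zeros(3),np.zeros(3),K,np.array(M["distortion"],float))[0][:,0]
E
python3 - <<'E'
from h import *
for c in("top","side"):
    im=arm.grab_frame(c); cv2.imwrite(f"pics/{c}0.png",im)
    print(c,arm.camera_model(c))
    for n in "tube jar stem square cup_tube cup_jar cup_stem cup_square tray rack".split():
        r=arm.tip_of(c,n)
        print(n,[(np.round(k["centre"]),round(k["conf"],2),np.round(at_z(c,k["centre"],0.009 if n in("tube","jar","stem","square") else .006 if "cup" in n else 0),3)) for k in r[:2]])
s=arm.sense();print(s)
E
```

```text
pics
top {'vfov': 46.85694084478913, 'cx': 277.08575599199196, 'cy': 203.37388413216246, 'distortion': array([-0.04745901,  0.        ,  0.        ,  0.        ,  0.        ]), 'world_from_camera': array([[-0.00654135,  0.99645778, -0.08383972,  0.46869064],
       [-0.99996079, -0.00701868, -0.00539987, -0.02974542],
       [-0.00596918,  0.08380111,  0.99646462,  1.14272019],
       [ 0.        ,  0.        ,  0.        ,  1.        ]])}
tube [(array([188., 195.]), 0.49, array([0.586, 0.187]))]
jar [(array([200., 246.]), 0.63, array([0.465, 0.156]))]
stem [(array([176., 169.]), 0.58, array([0.648, 0.217])), (array([187., 196.]), 0.17, array([0.582, 0.189]))]
square [(array([197., 223.]), 0.66, array([0.52 , 0.164]))]
cup_tube [(array([186., 195.]), 0.79, array([0.585, 0.193]))]
cup_jar [(array([202., 242.]), 0.86, array([0.476, 0.154]))]
cup_stem [(array([176., 172.]), 0.7, array([0.64 , 0.217]))]
cup_square [(array([194., 220.]), 0.69, array([0.526, 0.171]))]
tray []
rack [(array([344., 199.]), 0.77, array([ 0.574, -0.183]))]
side {'vfov': 50.562389782323734, 'cx': 284.77525360151
[... 1321 characters left out ...]
 'joint_velocities': array([ 0.0006817 , -0.00061739, -0.00065938,  0.00140417, -0.00115323,
       -0.00017378, -0.00105385]), 'joint_torque': array([ 3.64755133e-04, -5.69392455e+01, -5.81099287e+00, -2.81337690e+01,
        1.27033313e-02,  1.74424131e-03,  3.01868602e-05]), 'tool_pos': array([0.28260523, 0.5853711 , 0.23132602]), 'orientation': array([[-9.00543476e-01,  4.34765968e-01,  1.67675479e-05],
       [ 4.34765969e-01,  9.00543476e-01,  3.39553429e-05],
       [-3.37278294e-07,  3.78682218e-05, -9.99999999e-01]]), 'force': array([0.02486725, 0.23840514, 0.52443261]), 'moment': array([-0.00832407,  0.04040557, -0.0007132 ]), 'finger_force': 0.0, 'grip_width': 0.08534365456597849}
```

Run:
```python
import cv2
t=cv2.imread('pics/top0.png')[110:310,130:400]; cv2.imwrite('pics/top0c.png',cv2.resize(t,None,fx=2.9,fy=2.9,interpolation=cv2.INTER_CUBIC))
```

```text
(no output)
```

View pics/top0c.png

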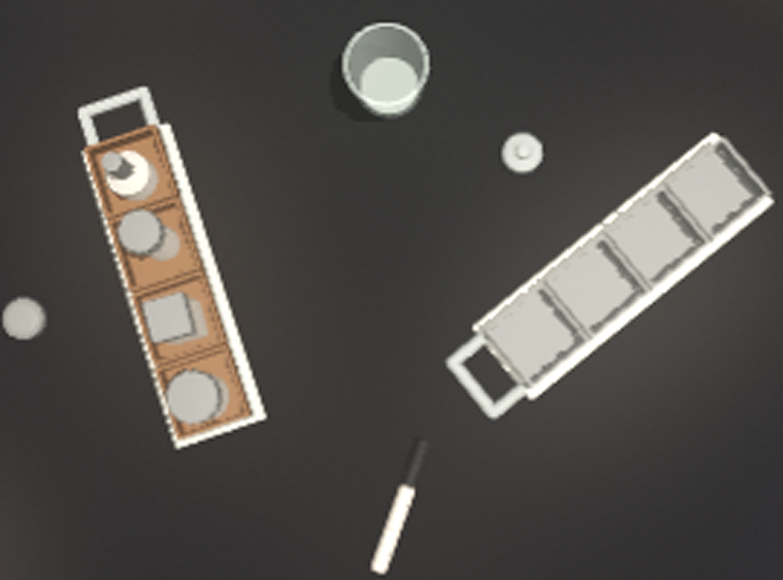

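View pics/side0.png

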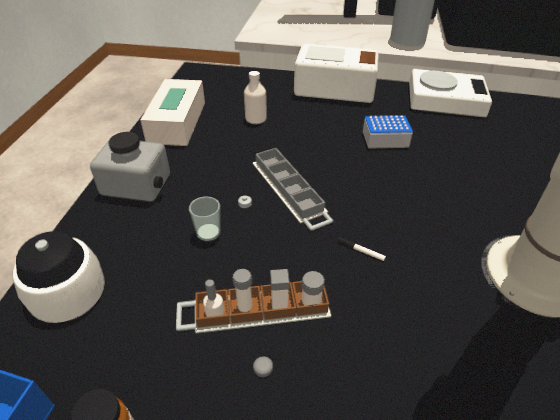

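From the tray's handle the order is stem (crop 125,170), tube (140,235), square (170,318), jar (195,395). The rack's handle is at its near end (crop 490,375), so well 1 is at crop (530,335).

```bash
cat >> h.py <<'E'
def R2(a): return np.array([[np.cos(a),-np.sin(a)],[np.sin(a),np.cos(a)]])
YS=[.093,.031,-.031,-.093]
def silh(cam,x,M,wt):
    im=np.zeros((420,560),np.uint8)
    def poly(xy,zs):
        w=np.array(xy)@R2(x[2]).T+x[:2]
        P=np.vstack([np.c_[w,np.full(len(w),z)] for z in zs])
        cv2.fillConvexPoly(im,cv2.convexHull(np.round(proj(cam,P,M)*8).astype(np.int32)),1,shift=3)
    poly([(-.038,-.128),(.038,-.128),(.038,.128),(-.038,.128)],[0,.006])
    for s in(-1,1): pass
    poly([(-.03,-.123),(.03,-.123),(.03,.123),(-.03,.123)],[.006,wt])
    return im>0
E
python3 - <<'E'
from h import *
from scipy.optimize import minimize
print("hold",arm.hold_point_z)
top=arm.grab_frame("top");side=arm.grab_frame("side")
K=np.ones((7,7),np.uint8)
for name,x0 in(("rack",[.574,-.183,np.radians(125)]),("tray",[.556,.183,np.radians(-72)])):
    obs=[]
    for c in("top","side"):
        r=arm.outline_of(c,name)
        if not r or r[0]["conf"]<.4: print(c,"none");continue
        m=r[0]["mask"].astype(np.uint8)
        if name=="tray":
            for n in "cup_tube cup_jar cup_stem cup_square".split():
                q=arm.outline_of(c,n)
                if q: m|=q[0]["mask"].astype(np.uint8)
        m=cv2.morphologyEx(m,cv2.MORPH_CLOSE,K); m=cv2.morphologyEx(m,cv2.MORPH_OPEN,K)
        obs.append((c,arm.camera_model(c),m>0)); cv2.imwrite(f"pics/m_{name}_{c}.png",m*255)
    def cost(x): 
        return sum(1-(s&m).sum()/(s|m).sum() for c,M,m in obs for s in [silh(c,x,M,.034)])
    best=min((minimize(cost,np.array(x0)+[0,0,d],method="Nelder-Mead",options=dict(initial_simplex=np.array(x0)+[0,0,d]+np.array([[0,0,0],[.015,0,0],[0,.015,0],[0,0,.1]]))) for d in(-.1,0,.1)),key=lambda r:r.fun)
    print(name,best.x.round(4),best.fun,len(obs))
    print([ (R2(best.x[2])@[0,y]+best.x[:2]).round(3).tolist() for y in YS])
    for c,im in(("top",top),("side",side)):
        s=silh(c,best.x,arm.camera_model(c),.034).astype(np.uint8)
        cv2.drawContours(im,cv2.findContours(s,0,2)[0],-1,(0,255,0),1)
H={"tube":.104,"jar":.077,"stem":.099,"square":.093}
for n in H:
    for c in("top","side"):
        for k in arm.outline_of(c,n)[:1]: print(n,c,np.round(k["box"],0),round(k["conf"],2))
cv2.imwrite("pics/fit.png",np.hstack([cv2.resize(top[110:310,130:400],None,fx=1.5,fy=1.5),cv2.resize(side[130:340,160:400],(343,300))]))
E
```

```text
hold -0.0187
rack [ 0.5675 -0.1819  3.8122] 0.1631563407690021 2
[[0.625, -0.255], [0.587, -0.206], [0.548, -0.158], [0.51, -0.109]]
tray [ 0.5571  0.1839 -1.25  ] 0.8258628148074485 2
[[0.645, 0.213], [0.587, 0.194], [0.528, 0.174], [0.469, 0.155]]
tube top [173. 184. 193. 200.] 0.58
tube side [234. 268. 253. 313.] 0.79
jar top [187. 239. 209. 254.] 0.83
jar side [301. 271. 324. 303.] 0.59
stem side [204. 281. 226. 317.] 0.9
square top [179. 212. 200. 231.] 0.87
square side [267. 268. 290. 311.] 0.92
```

View pics/fit.png

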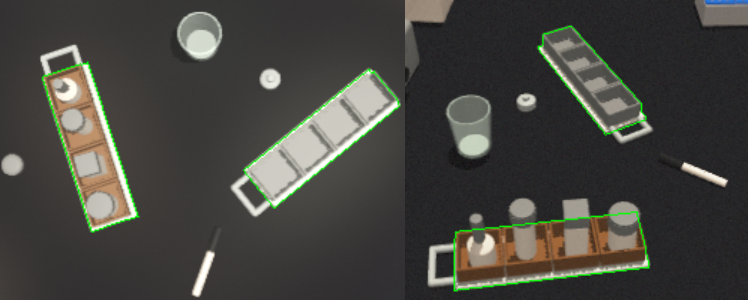

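>>> play_rows --steps '[{"travel": [-0.88, -0.5, -0.15], "delta_rot": [0, 0, 0], "jaw": 85}, {"travel": [-0.88, -0.5, -0.15], "delta_rot": [0, 0, 0], "jaw": 85}, {"travel": [-0.88, -0.5, -0.15], "delta_rot": [0, 0, 0], "jaw": 85}, {"travel": [-0.88, -0.5, -0.15], "delta_rot": [0, 0, 0], "jaw": 85}, {"travel": [-0.88, -0.5, -0.15], "delta_rot": [0, 0, 0], "jaw": 85}, {"travel": [-0.88, -0.5, -0.15], "delta_rot": [0, 0, 0], "jaw": 85}, {"travel": [-0.88, -0.5, -0.15], "delta_rot": [0, 0, 0], "jaw": 85}, {"travel": [-0.88, -0.5, -0.15], "delta_rot": [0, 0, 0], "jaw": 85}, {"travel": [-0.88, -0.5, -0.15], "delta_rot": [0, 0, 0], "jaw": 85}, {"travel": [-0.88, -0.5, -0.15], "delta_rot": [0, 0, 0], "jaw": 85}, {"travel": [-0.88, -0.5, -0.15], "delta_rot": [0, 0, 0], "jaw": 85}, {"travel": [-0.88, -0.5, -0.15], "delta_rot": [0, 0, 0], "jaw": 85}]'

```text
time: 3.4
tool_pos: [0.5594, 0.1842, 0.3038]
orientation: [[-0.901, 0.435, 0.001], [0.435, 0.901, 0.0], [-0.0, 0.0, -1.0]]
force: [0.1, 1.0, -0.6]
grip_width: 0.0846
finger_force: 0.0
```

>>> play_rows --steps '[{"travel": [0, 0, 0], "delta_rot": [0, 0, -0.92], "jaw": 85}, {"travel": [0, 0, 0], "delta_rot": [0, 0, -0.92], "jaw": 85}, {"travel": [0, 0, 0], "delta_rot": [0, 0, -0.92], "jaw": 85}, {"travel": [0, 0, 0], "delta_rot": [0, 0, -0.92], "jaw": 85}, {"travel": [0, 0, 0], "delta_rot": [0, 0, -0.92], "jaw": 85}, {"travel": [0, 0, 0], "delta_rot": [0, 0, -0.92], "jaw": 85}, {"travel": [0, 0, 0], "delta_rot": [0, 0, -0.92], "jaw": 85}, {"travel": [0, 0, 0], "delta_rot": [0, 0, -0.92], "jaw": 85}, {"travel": [0, 0, 0], "delta_rot": [0, 0, 0], "jaw": 85}, {"travel": [0, 0, 0], "delta_rot": [0, 0, 0], "jaw": 85}]'

```text
time: 4.4
tool_pos: [0.5586, 0.1855, 0.3033]
orientation: [[-0.95, -0.313, 0.0], [-0.313, 0.95, 0.0], [-0.0, 0.0, -1.0]]
force: [-0.8, 0.3, -0.3]
grip_width: 0.0848
finger_force: 0.0
```

```bash
cat >> h.py <<'E'
H={"tube":.104,"jar":.077,"stem":.099,"square":.093}
# cap-top centres seen by wrist camera: fit of the projected bottle's top edge via outline mask is crude; use plan() for moves
def plan(xy,z,yaw=None):
    s=arm.sense(); R=s["orientation"]; d=R.T@(np.array([*xy,z])-s["tool_pos"])
    print("t",round(s["time"],1),"pos",s["tool_pos"].round(4),"grip",round(s["grip_width"],4),"tilt",R[:2,2].round(4))
    print("travel units",(d/.04).round(2))
    cy=np.arctan2(R[1,1],R[0,1])
    if yaw is not None: e=(yaw-cy+np.pi/2)%np.pi-np.pi/2; print("tool rz units",round(-np.degrees(e)/6,2))
E
python3 - <<'E'
from h import *
TR=-1.25
s=arm.sense(); print(s["qpos"].round(2)); plan((.557,.184),.3,TR)
M=arm.camera_model("wrist"); im=arm.grab_frame("wrist")
for n in H:
    for k in arm.outline_of("wrist",n)[:2]: 
        b=k["box"]; print(n,np.round(b),round(k["conf"],2),at_z("wrist",[(b[0]+b[2])/2,(b[1]+b[3])/2],H[n],M).round(3))
    for k in arm.tip_of("wrist",n)[:2]: print("  tip",np.round(k["centre"]),round(k["conf"],2),at_z("wrist",k["centre"],.009,M).round(3))
cv2.imwrite("pics/w1.png",im); print(M["world_from_camera"].round(3))
E
```

```text
[-0.06  0.32 -0.38  1.63  0.13  1.22  1.42]
t 4.4 pos [0.5586 0.1855 0.3033] grip 0.0848 tilt [0.     0.0001]
travel units [ 0.05 -0.02  0.08]
tool rz units -0.02
tube [262. 192. 296. 232.] 0.93 [0.58 0.19]
  tip [276. 202.] 0.85 [0.593 0.19 ]
jar [264.  60. 306. 109.] 0.78 [0.46  0.157]
  tip [284.  90.] 0.73 [0.461 0.156]
  tip [280. 204.] 0.72 [0.594 0.195]
stem [269. 228. 300. 274.] 0.84 [0.621 0.209]
stem [263. 191. 293. 233.] 0.5 [0.582 0.189]
  tip [284. 240.] 0.86 [0.64  0.215]
square [266. 130. 295. 171.] 0.58 [0.522 0.172]
  tip [282. 140.] 0.98 [0.517 0.172]
[[-0.313 -0.915 -0.257  0.492]
 [ 0.95  -0.301 -0.085  0.164]
 [ 0.001 -0.27   0.963  0.447]
 [ 0.     0.     0.     1.   ]]
```

View pics/w1.png

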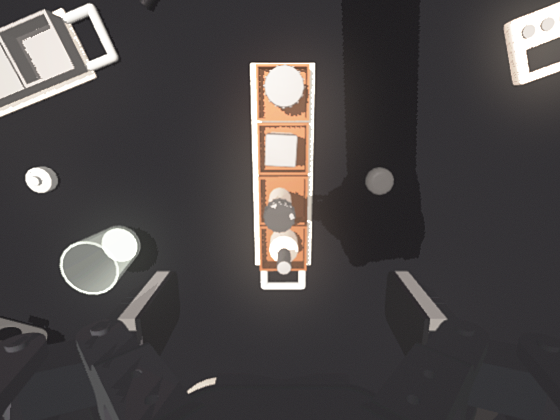

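The wrist view shows the stem's top at (283,267), the tube's cap at (281,217), the square cap at (281,150) and the jar lid at (284,86), in line between the fingers. It agrees with the order.

Run:
```python
from h import *
M=arm.camera_model("wrist")
P={}
for n,px in dict(stem=(283,267),tube=(281,217),square=(281,150),jar=(284,86)).items():
    P[n]=at_z("wrist",px,H[n],M); print(n,P[n].round(4), "tray frame",(R2(-1.25).T@(P[n]-[.5571,.1839])).round(4))
plan(P["jar"],.2); plan(P["jar"],.046)
```

```text
stem [0.6385 0.2138] tray frame [-0.0027  0.0867]
tube [0.5845 0.1936] tray frame [-0.0006  0.0291]
square [0.5212 0.1726] tray frame [-0.0006 -0.0376]
jar [0.4621 0.1562] tray frame [-0.0036 -0.0989]
t 4.8 pos [0.5586 0.1856 0.3033] grip 0.0849 tilt [0. 0.]
travel units [2.52 0.06 2.58]
t 4.8 pos [0.5586 0.1856 0.3033] grip 0.0849 tilt [0. 0.]
travel units [2.52 0.06 6.43]
```

>>> play_rows --steps '[{"travel": [0.84, 0.02, 0.4], "delta_rot": [0, 0, 0], "jaw": 85}, {"travel": [0.84, 0.02, 0.8], "delta_rot": [0, 0, 0], "jaw": 85}, {"travel": [0.84, 0.02, 0.8], "delta_rot": [0, 0, 0], "jaw": 85}, {"travel": [0, 0, 0.8], "delta_rot": [0, 0, 0], "jaw": 85}, {"travel": [0, 0, 0.8], "delta_rot": [0, 0, 0], "jaw": 85}, {"travel": [0, 0, 0.8], "delta_rot": [0, 0, 0], "jaw": 85}, {"travel": [0, 0, 0.8], "delta_rot": [0, 0, 0], "jaw": 85}, {"travel": [0, 0, 0.7], "delta_rot": [0, 0, 0], "jaw": 85}, {"travel": [0, 0, 0.48], "delta_rot": [0, 0, 0], "jaw": 85}, {"travel": [0, 0, 0.2], "delta_rot": [0, 0, 0], "jaw": 85}, {"travel": [0, 0, 0], "delta_rot": [0, 0, 0], "jaw": 85}]'

```text
time: 5.95
tool_pos: [0.4615, 0.156, 0.0393]
orientation: [[-0.949, -0.316, -0.002], [-0.316, 0.949, -0.0], [0.002, 0.0, -1.0]]
force: [-0.4, 0.6, 0.0]
grip_width: 0.085
finger_force: 0.0
```

>>> play_rows --steps '[{"travel": [0, 0, 0], "delta_rot": [0, 0, 0], "jaw": 70}, {"travel": [0, 0, 0], "delta_rot": [0, 0, 0], "jaw": 60}, {"travel": [0, 0, 0], "delta_rot": [0, 0, 0], "jaw": 52}, {"travel": [0, 0, 0], "delta_rot": [0, 0, 0], "jaw": 46}, {"travel": [0, 0, 0], "delta_rot": [0, 0, 0], "jaw": 42}, {"travel": [0, 0, 0], "delta_rot": [0, 0, 0], "jaw": 38}, {"travel": [0, 0, 0], "delta_rot": [0, 0, 0], "jaw": 34}, {"travel": [0, 0, 0], "delta_rot": [0, 0, 0], "jaw": 34}, {"travel": [0, 0, 0], "delta_rot": [0, 0, 0], "jaw": 34}]' --force 40

```text
time: 6.85
tool_pos: [0.4626, 0.1561, 0.0406]
orientation: [[-0.949, -0.315, 0.001], [-0.315, 0.949, 0.0], [-0.001, -0.0, -1.0]]
force: [-1.6, -0.5, 5.4]
grip_width: 0.0386
finger_force: 39.7
```

>>> play_rows --steps '[{"travel": [0, 0, -0.15], "delta_rot": [0, 0, 0], "jaw": 34}, {"travel": [0, 0, -0.4], "delta_rot": [0, 0, 0], "jaw": 34}, {"travel": [0, 0, -0.6], "delta_rot": [0, 0, 0], "jaw": 34}, {"travel": [0, 0, -0.7], "delta_rot": [0, 0, 0], "jaw": 34}, {"travel": [0, 0, -0.7], "delta_rot": [0, 0, 0], "jaw": 34}, {"travel": [0, 0, -0.7], "delta_rot": [0, 0, 0], "jaw": 34}, {"travel": [0, 0, -0.7], "delta_rot": [0, 0, 0], "jaw": 34}, {"travel": [0, 0, -0.4], "delta_rot": [0, 0, 0], "jaw": 34}, {"travel": [0, 0, 0], "delta_rot": [0, 0, 0], "jaw": 34}]'

```text
time: 7.75
tool_pos: [0.4637, 0.1567, 0.2166]
orientation: [[-0.949, -0.315, 0.005], [-0.315, 0.949, 0.001], [-0.005, -0.0, -1.0]]
force: [0.6, 0.6, -1.6]
grip_width: 0.0391
finger_force: 40.4
```

>>> play_rows --steps '[{"travel": [0, 0, 0], "delta_rot": [0, 0, 0.6], "jaw": 34}, {"travel": [0, 0, 0], "delta_rot": [0, 0, 1], "jaw": 34}, {"travel": [0, 0, 0], "delta_rot": [0, 0, 1], "jaw": 34}, {"travel": [0, 0, 0], "delta_rot": [0, 0, 1], "jaw": 34}, {"travel": [0, 0, 0], "delta_rot": [0, 0, 1], "jaw": 34}, {"travel": [0, 0, 0], "delta_rot": [0, 0, 1], "jaw": 34}, {"travel": [0, 0, 0], "delta_rot": [0, 0, 1], "jaw": 34}, {"travel": [0, 0, 0], "delta_rot": [0, 0, 1], "jaw": 34}, {"travel": [0, 0, 0], "delta_rot": [0, 0, 1], "jaw": 34}, {"travel": [0, 0, 0], "delta_rot": [0, 0, 1], "jaw": 34}, {"travel": [0, 0, 0], "delta_rot": [0, 0, 1], "jaw": 34}, {"travel": [0, 0, 0], "delta_rot": [0, 0, 1], "jaw": 34}]'

```text
time: 8.95
tool_pos: [0.4611, 0.1557, 0.2125]
orientation: [[-0.623, 0.782, -0.003], [0.782, 0.623, -0.001], [0.001, -0.003, -1.0]]
force: [-0.2, -0.1, -1.5]
grip_width: 0.0392
finger_force: 40.3
```

```bash
cat >> h.py <<'E'
RY=0.6706; TY=-1.25
W={i+1:R2(RY)@[0,y]+[.5675,-.1819] for i,y in enumerate(YS)}
E
python3 - <<'E'
from h import *
print({k:v.round(3) for k,v in W.items()})
plan(W[4],.22,RY)
cv2.imwrite("pics/w2.png",arm.grab_frame("wrist"));
E
```

```text
{1: array([ 0.51 , -0.109]), 2: array([ 0.548, -0.158]), 3: array([ 0.587, -0.206]), 4: array([ 0.625, -0.255])}
t 8.9 pos [0.4611 0.1557 0.2125] grip 0.0392 tilt [-0.0026 -0.0008]
travel units [-10.58  -3.19  -0.19]
tool rz units 0.02
```

View pics/w2.png

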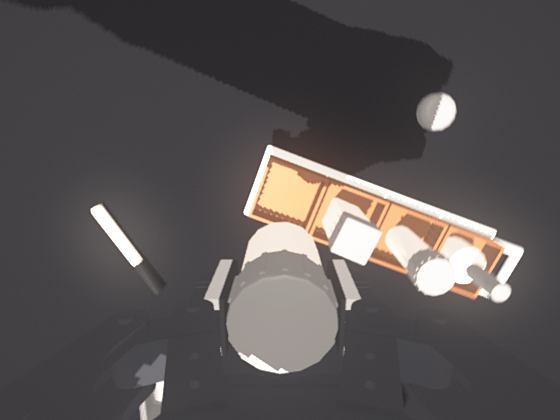

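The jar is held upright between the pads (lid centre 282,320), and its adapter is empty.

>>> play_rows --steps '[{"travel": [-0.5, -0.15, -0.1], "delta_rot": [0, 0, 0], "jaw": 34}, {"travel": [-0.93, -0.28, 0], "delta_rot": [0, 0, 0], "jaw": 34}, {"travel": [-0.93, -0.28, 0], "delta_rot": [0, 0, 0], "jaw": 34}, {"travel": [-0.93, -0.28, 0], "delta_rot": [0, 0, 0], "jaw": 34}, {"travel": [-0.93, -0.28, 0], "delta_rot": [0, 0, 0], "jaw": 34}, {"travel": [-0.93, -0.28, 0], "delta_rot": [0, 0, 0], "jaw": 34}, {"travel": [-0.93, -0.28, 0], "delta_rot": [0, 0, 0], "jaw": 34}, {"travel": [-0.93, -0.28, 0], "delta_rot": [0, 0, 0], "jaw": 34}, {"travel": [-0.93, -0.28, 0], "delta_rot": [0, 0, 0], "jaw": 34}, {"travel": [-0.93, -0.28, 0], "delta_rot": [0, 0, 0], "jaw": 34}, {"travel": [-0.93, -0.28, 0], "delta_rot": [0, 0, 0], "jaw": 34}, {"travel": [-0.77, -0.24, 0], "delta_rot": [0, 0, 0], "jaw": 34}]'

```text
time: 10.2
tool_pos: [0.6272, -0.2557, 0.2162]
orientation: [[-0.627, 0.779, -0.002], [0.779, 0.627, -0.0], [0.001, -0.002, -1.0]]
force: [0.8, -0.1, -1.9]
grip_width: 0.0393
finger_force: 40.3
```

>>> play_rows --steps '[{"travel": [0, 0, 0], "delta_rot": [0, 0, 0], "jaw": 34}, {"travel": [0, 0, 0], "delta_rot": [0, 0, 0], "jaw": 34}]'

```text
time: 10.4
tool_pos: [0.6266, -0.2541, 0.216]
orientation: [[-0.626, 0.78, -0.003], [0.78, 0.626, 0.001], [0.003, -0.002, -1.0]]
force: [0.7, 0.6, -1.4]
grip_width: 0.0389
finger_force: 40.4
```

Run:
```python
from h import *
plan(W[4],.042,RY)
M=arm.camera_model("wrist"); s=arm.sense(); p=s["tool_pos"]
im=arm.grab_frame("wrist")
c=at_z("wrist",(282,320),p[2]+.0365,M); print("jar lid vs tcp in tool axes mm",(s["orientation"].T@np.r_[c-p[:2],0]*1e3).round(1))
x=np.array([.5675,-.1819,RY])
for z,col in((.034,(0,255,0)),(.006,(0,0,255))):
    for y in YS:
        w=[np.r_[R2(RY)@[a*.027,y+b*.027]+x[:2],z] for a,b in((-1,-1),(1,-1),(1,1),(-1,1))]
        cv2.polylines(im,[np.round(proj("wrist",w,M)).astype(np.int32)],True,col,1)
cv2.imwrite("pics/w3.png",im)
```

```text
t 10.4 pos [ 0.6266 -0.2541  0.216 ] grip 0.0389 tilt [-0.0028  0.001 ]
travel units [-0.   -0.03  4.35]
tool rz units 0.06
jar lid vs tcp in tool axes mm [ 1.8 -1.3  0. ]
```

View pics/w3.png

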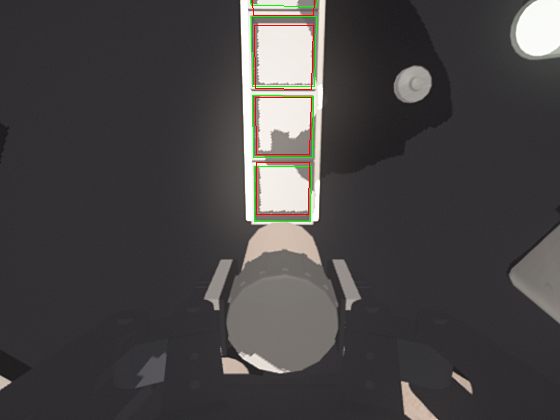

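The overlaid wells match the picture: well 4 is the last square at (283,190), below the held jar. Lowering it.

>>> play_rows --steps '[{"travel": [0, 0, 0.4], "delta_rot": [0, 0, 0], "jaw": 34}, {"travel": [0, 0, 0.7], "delta_rot": [0, 0, 0], "jaw": 34}, {"travel": [0, 0, 0.7], "delta_rot": [0, 0, 0], "jaw": 34}, {"travel": [0, 0, 0.7], "delta_rot": [0, 0, 0], "jaw": 34}, {"travel": [0, 0, 0.6], "delta_rot": [0, 0, 0], "jaw": 34}, {"travel": [0, 0, 0.5], "delta_rot": [0, 0, 0], "jaw": 34}, {"travel": [0, 0, 0.35], "delta_rot": [0, 0, 0], "jaw": 34}, {"travel": [0, 0, 0.2], "delta_rot": [0, 0, 0], "jaw": 34}, {"travel": [0, 0, 0.15], "delta_rot": [0, 0, 0], "jaw": 34}, {"travel": [0, 0, 0.05], "delta_rot": [0, 0, 0], "jaw": 34}, {"travel": [0, 0, 0], "delta_rot": [0, 0, 0], "jaw": 34}]'

```text
time: 11.55
tool_pos: [0.628, -0.2535, 0.0445]
orientation: [[-0.627, 0.779, 0.001], [0.779, 0.627, -0.0], [-0.001, 0.0, -1.0]]
force: [-0.1, 0.4, -1.2]
grip_width: 0.0391
finger_force: 40.4
```

>>> play_rows --steps '[{"travel": [0, 0, 0.05], "delta_rot": [0, 0, 0], "jaw": 34}, {"travel": [0, 0, 0], "delta_rot": [0, 0, 0], "jaw": 34}, {"travel": [0, 0, 0], "delta_rot": [0, 0, 0], "jaw": 34}]'

```text
time: 11.85
tool_pos: [0.6279, -0.2536, 0.0425]
orientation: [[-0.626, 0.779, 0.001], [0.779, 0.626, -0.0], [-0.001, 0.0, -1.0]]
force: [-0.4, 0.3, -0.0]
grip_width: 0.039
finger_force: 40.4
```

>>> play_rows --steps '[{"travel": [0, 0, 0.02], "delta_rot": [0, 0, 0], "jaw": 41}, {"travel": [0, 0, 0], "delta_rot": [0, 0, 0], "jaw": 45}, {"travel": [0, 0, 0], "delta_rot": [0, 0, 0], "jaw": 52}, {"travel": [0, 0, 0], "delta_rot": [0, 0, 0], "jaw": 60}, {"travel": [0, 0, 0], "delta_rot": [0, 0, 0], "jaw": 60}, {"travel": [0, 0, -0.4], "delta_rot": [0, 0, 0], "jaw": 60}, {"travel": [0, 0, -0.8], "delta_rot": [0, 0, 0], "jaw": 60}, {"travel": [0, 0, -0.8], "delta_rot": [0, 0, 0], "jaw": 60}, {"travel": [0, 0, -0.8], "delta_rot": [0, 0, 0], "jaw": 60}, {"travel": [0, 0, -0.8], "delta_rot": [0, 0, 0], "jaw": 60}, {"travel": [0, 0, -0.8], "delta_rot": [0, 0, 0], "jaw": 60}]'

```text
time: 12.95
tool_pos: [0.6277, -0.2535, 0.2202]
orientation: [[-0.626, 0.779, 0.001], [0.779, 0.626, -0.0], [-0.001, 0.001, -1.0]]
force: [1.5, -0.6, 0.4]
grip_width: 0.0602
finger_force: 0.0
```

```bash
cat >> h.py <<'E'
P=dict(stem=(.6395,.214),tube=(.586,.1935),square=(.522,.1725))
E
python3 - <<'E'
from h import *
plan(P["square"],.22)
im=arm.grab_frame("side"); cv2.imwrite("pics/s2.png",cv2.resize(im[120:260,230:370],(560,560)))
E
```

```text
t 12.9 pos [ 0.6277 -0.2535  0.2202] grip 0.0602 tilt [ 0.0013 -0.0005]
travel units [ 9.96  4.61 -0.  ]
```

View pics/s2.png

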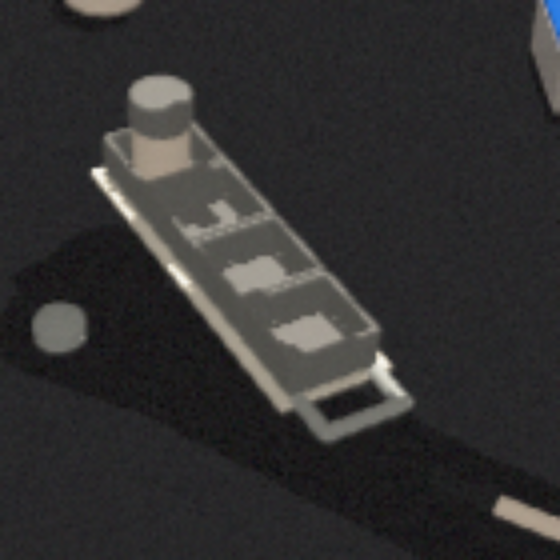

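The jar stands upright in well 4 (crop 160,130). Now the square bottle.

>>> play_rows --steps '[{"travel": [0.83, 0.38, 0], "delta_rot": [0, 0, 0], "jaw": 85}, {"travel": [0.83, 0.38, 0], "delta_rot": [0, 0, 0], "jaw": 85}, {"travel": [0.83, 0.38, 0], "delta_rot": [0, 0, 0], "jaw": 85}, {"travel": [0.83, 0.38, 0], "delta_rot": [0, 0, 0], "jaw": 85}, {"travel": [0.83, 0.38, 0], "delta_rot": [0, 0, 0], "jaw": 85}, {"travel": [0.83, 0.38, 0], "delta_rot": [0, 0, 0], "jaw": 85}, {"travel": [0.83, 0.38, 0], "delta_rot": [0, 0, 0], "jaw": 85}, {"travel": [0.83, 0.38, 0], "delta_rot": [0, 0, 0], "jaw": 85}, {"travel": [0.83, 0.38, 0], "delta_rot": [0, 0, 0], "jaw": 85}, {"travel": [0.83, 0.38, 0], "delta_rot": [0, 0, 0], "jaw": 85}, {"travel": [0.83, 0.38, 0], "delta_rot": [0, 0, 0], "jaw": 85}, {"travel": [0.83, 0.38, 0], "delta_rot": [0, 0, 0], "jaw": 85}]'

```text
time: 14.2
tool_pos: [0.52, 0.1728, 0.2186]
orientation: [[-0.626, 0.78, 0.002], [0.78, 0.626, 0.0], [-0.001, 0.002, -1.0]]
force: [-0.5, 0.1, 0.2]
grip_width: 0.085
finger_force: 0.0
```

>>> play_rows --steps '[{"travel": [0, 0, 0], "delta_rot": [0, 0, -1], "jaw": 85}, {"travel": [0, 0, 0], "delta_rot": [0, 0, -1], "jaw": 85}, {"travel": [0, 0, 0], "delta_rot": [0, 0, -1], "jaw": 85}, {"travel": [0, 0, 0], "delta_rot": [0, 0, -1], "jaw": 85}, {"travel": [0, 0, 0], "delta_rot": [0, 0, -1], "jaw": 85}, {"travel": [0, 0, 0], "delta_rot": [0, 0, -1], "jaw": 85}, {"travel": [0, 0, 0], "delta_rot": [0, 0, -1], "jaw": 85}, {"travel": [0, 0, 0], "delta_rot": [0, 0, -1], "jaw": 85}, {"travel": [0, 0, 0], "delta_rot": [0, 0, -1], "jaw": 85}, {"travel": [0, 0, 0], "delta_rot": [0, 0, -1], "jaw": 85}, {"travel": [0, 0, 0], "delta_rot": [0, 0, -1], "jaw": 85}, {"travel": [0, 0, 0], "delta_rot": [0, 0, -0.6], "jaw": 85}]'

```text
time: 15.4
tool_pos: [0.5205, 0.1712, 0.2184]
orientation: [[-0.948, -0.319, 0.001], [-0.319, 0.948, -0.0], [-0.001, -0.001, -1.0]]
force: [0.6, 0.8, -0.4]
grip_width: 0.0852
finger_force: 0.0
```

Run:
```python
from h import *
plan(P["square"],.057,TY)
```

```text
t 15.4 pos [0.5205 0.1712 0.2184] grip 0.0852 tilt [ 0.0014 -0.0001]
travel units [-0.04  0.02  4.04]
tool rz units 0.04
```

>>> play_rows --steps '[{"travel": [-0.04, 0.02, 0.5], "delta_rot": [0, 0, 0], "jaw": 85}, {"travel": [0, 0, 0.8], "delta_rot": [0, 0, 0], "jaw": 85}, {"travel": [0, 0, 0.8], "delta_rot": [0, 0, 0], "jaw": 85}, {"travel": [0, 0, 0.8], "delta_rot": [0, 0, 0], "jaw": 85}, {"travel": [0, 0, 0.7], "delta_rot": [0, 0, 0], "jaw": 80}, {"travel": [0, 0, 0.4], "delta_rot": [0, 0, 0], "jaw": 70}, {"travel": [0, 0, 0.04], "delta_rot": [0, 0, 0], "jaw": 60}, {"travel": [0, 0, 0], "delta_rot": [0, 0, 0], "jaw": 52}, {"travel": [0, 0, 0], "delta_rot": [0, 0, 0], "jaw": 45}, {"travel": [0, 0, 0], "delta_rot": [0, 0, 0], "jaw": 40}, {"travel": [0, 0, 0], "delta_rot": [0, 0, 0], "jaw": 36}, {"travel": [0, 0, 0], "delta_rot": [0, 0, 0], "jaw": 32}]' --force 40

```text
time: 16.6
tool_pos: [0.5223, 0.1727, 0.0566]
orientation: [[-0.949, -0.315, 0.002], [-0.315, 0.949, 0.0], [-0.002, -0.0, -1.0]]
force: [0.4, 0.2, 3.5]
grip_width: 0.0325
finger_force: 16.3
```

>>> play_rows --steps '[{"travel": [0, 0, 0], "delta_rot": [0, 0, 0], "jaw": 26}, {"travel": [0, 0, 0], "delta_rot": [0, 0, 0], "jaw": 26}, {"travel": [0, 0, 0], "delta_rot": [0, 0, 0], "jaw": 26}, {"travel": [0, 0, 0], "delta_rot": [0, 0, 0], "jaw": 26}]'

```text
time: 17.0
tool_pos: [0.5223, 0.1727, 0.0567]
orientation: [[-0.949, -0.315, 0.002], [-0.315, 0.949, 0.0], [-0.002, -0.0, -1.0]]
force: [-1.0, -0.8, 6.5]
grip_width: 0.032
finger_force: 38.5
```

>>> play_rows --steps '[{"travel": [0, 0, -0.15], "delta_rot": [0, 0, 0], "jaw": 26}, {"travel": [0, 0, -0.4], "delta_rot": [0, 0, 0], "jaw": 26}, {"travel": [0, 0, -0.6], "delta_rot": [0, 0, 0], "jaw": 26}, {"travel": [0, 0, -0.7], "delta_rot": [0, 0, 0], "jaw": 26}, {"travel": [0, 0, -0.7], "delta_rot": [0, 0, 0], "jaw": 26}, {"travel": [0, 0, -0.7], "delta_rot": [0, 0, 0], "jaw": 26}, {"travel": [0, 0, -0.7], "delta_rot": [0, 0, 0], "jaw": 26}, {"travel": [0, 0, -0.4], "delta_rot": [0, 0, 0], "jaw": 26}, {"travel": [0, 0, -0.1], "delta_rot": [0, 0, 0], "jaw": 26}, {"travel": [0, 0, 0], "delta_rot": [0, 0, 0], "jaw": 26}]'

```text
time: 18.0
tool_pos: [0.5215, 0.1726, 0.234]
orientation: [[-0.949, -0.316, 0.001], [-0.316, 0.949, 0.0], [-0.001, -0.0, -1.0]]
force: [0.5, -0.2, -1.4]
grip_width: 0.032
finger_force: 39.0
```

>>> play_rows --steps '[{"travel": [0, 0, 0], "delta_rot": [0, 0, 0.6], "jaw": 26}, {"travel": [0, 0, 0], "delta_rot": [0, 0, 1], "jaw": 26}, {"travel": [0, 0, 0], "delta_rot": [0, 0, 1], "jaw": 26}, {"travel": [0, 0, 0], "delta_rot": [0, 0, 1], "jaw": 26}, {"travel": [0, 0, 0], "delta_rot": [0, 0, 1], "jaw": 26}, {"travel": [0, 0, 0], "delta_rot": [0, 0, 1], "jaw": 26}, {"travel": [0, 0, 0], "delta_rot": [0, 0, 1], "jaw": 26}, {"travel": [0, 0, 0], "delta_rot": [0, 0, 1], "jaw": 26}, {"travel": [0, 0, 0], "delta_rot": [0, 0, 1], "jaw": 26}, {"travel": [0, 0, 0], "delta_rot": [0, 0, 1], "jaw": 26}, {"travel": [0, 0, 0], "delta_rot": [0, 0, 1], "jaw": 26}, {"travel": [0, 0, 0], "delta_rot": [0, 0, 1], "jaw": 26}]'

```text
time: 19.2
tool_pos: [0.5203, 0.1722, 0.2317]
orientation: [[-0.623, 0.782, -0.003], [0.782, 0.623, -0.001], [0.001, -0.003, -1.0]]
force: [-0.4, 1.3, -1.0]
grip_width: 0.0319
finger_force: 38.9
```

Run:
```python
from h import *
plan(W[3],.24,RY); cv2.imwrite("pics/w4.png",arm.grab_frame("wrist"))
```

```text
t 19.2 pos [0.5203 0.1722 0.2317] grip 0.0319 tilt [-0.0033 -0.0011]
travel units [-8.43 -4.6  -0.2 ]
tool rz units 0.02
```

View pics/w4.png

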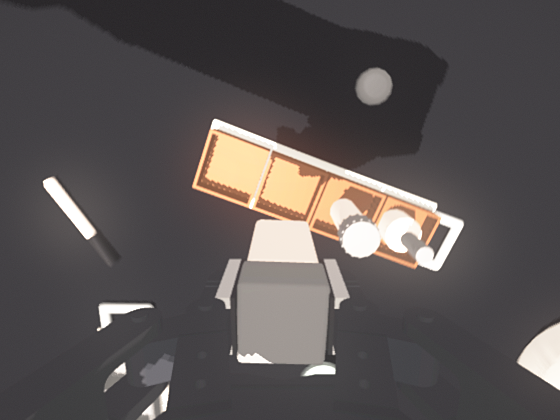

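The square bottle is held straight (cap centre 283,315). Moving to well 3.

>>> play_rows --steps '[{"travel": [-0.4, -0.2, -0.1], "delta_rot": [0, 0, 0], "jaw": 26}, {"travel": [-0.75, -0.41, -0.1], "delta_rot": [0, 0, 0], "jaw": 26}, {"travel": [-0.75, -0.41, 0], "delta_rot": [0, 0, 0], "jaw": 26}, {"travel": [-0.75, -0.41, 0], "delta_rot": [0, 0, 0], "jaw": 26}, {"travel": [-0.75, -0.41, 0], "delta_rot": [0, 0, 0], "jaw": 26}, {"travel": [-0.75, -0.41, 0], "delta_rot": [0, 0, 0], "jaw": 26}, {"travel": [-0.75, -0.41, 0], "delta_rot": [0, 0, 0], "jaw": 26}, {"travel": [-0.75, -0.41, 0], "delta_rot": [0, 0, 0], "jaw": 26}, {"travel": [-0.75, -0.41, 0], "delta_rot": [0, 0, 0], "jaw": 26}, {"travel": [-0.75, -0.41, 0], "delta_rot": [0, 0, 0], "jaw": 26}, {"travel": [-0.75, -0.41, 0], "delta_rot": [0, 0, 0], "jaw": 26}, {"travel": [-0.53, -0.3, 0], "delta_rot": [0, 0, 0], "jaw": 26}]'

```text
time: 20.45
tool_pos: [0.5882, -0.2083, 0.2398]
orientation: [[-0.626, 0.78, -0.003], [0.78, 0.626, -0.0], [0.001, -0.002, -1.0]]
force: [0.3, 0.4, -0.8]
grip_width: 0.0318
finger_force: 39.0
```

>>> play_rows --steps '[{"travel": [0, 0, 0], "delta_rot": [0, 0, 0], "jaw": 26}, {"travel": [0, 0, 0], "delta_rot": [0, 0, 0], "jaw": 26}]'

```text
time: 20.65
tool_pos: [0.5884, -0.2056, 0.24]
orientation: [[-0.626, 0.779, -0.003], [0.779, 0.626, 0.001], [0.003, -0.001, -1.0]]
force: [0.9, 0.7, -0.9]
grip_width: 0.0319
finger_force: 39.0
```

Run:
```python
from h import *
plan(W[3],.058,RY)
```

```text
t 20.6 pos [ 0.5884 -0.2056  0.24  ] grip 0.0319 tilt [-0.0027  0.0011]
travel units [ 0.   -0.03  4.55]
tool rz units 0.06
```

>>> play_rows --steps '[{"travel": [0, -0.03, 0.4], "delta_rot": [0, 0, 0], "jaw": 26}, {"travel": [0, 0, 0.7], "delta_rot": [0, 0, 0], "jaw": 26}, {"travel": [0, 0, 0.7], "delta_rot": [0, 0, 0], "jaw": 26}, {"travel": [0, 0, 0.7], "delta_rot": [0, 0, 0], "jaw": 26}, {"travel": [0, 0, 0.7], "delta_rot": [0, 0, 0], "jaw": 26}, {"travel": [0, 0, 0.5], "delta_rot": [0, 0, 0], "jaw": 26}, {"travel": [0, 0, 0.35], "delta_rot": [0, 0, 0], "jaw": 26}, {"travel": [0, 0, 0.25], "delta_rot": [0, 0, 0], "jaw": 26}, {"travel": [0, 0, 0.15], "delta_rot": [0, 0, 0], "jaw": 26}, {"travel": [0, 0, 0.1], "delta_rot": [0, 0, 0], "jaw": 26}, {"travel": [0, 0, 0], "delta_rot": [0, 0, 0], "jaw": 26}, {"travel": [0, 0, 0], "delta_rot": [0, 0, 0], "jaw": 26}]'

```text
time: 21.85
tool_pos: [0.589, -0.2064, 0.0604]
orientation: [[-0.626, 0.779, 0.001], [0.779, 0.626, -0.0], [-0.001, 0.001, -1.0]]
force: [0.3, 0.1, -0.9]
grip_width: 0.0313
finger_force: 39.0
```

>>> play_rows --steps '[{"travel": [0, 0, 0.05], "delta_rot": [0, 0, 0], "jaw": 26}, {"travel": [0, 0, 0.03], "delta_rot": [0, 0, 0], "jaw": 26}, {"travel": [0, 0, 0], "delta_rot": [0, 0, 0], "jaw": 26}]'

```text
time: 22.15
tool_pos: [0.5886, -0.2064, 0.0568]
orientation: [[-0.626, 0.78, 0.001], [0.78, 0.626, -0.0], [-0.001, 0.0, -1.0]]
force: [-0.5, -0.5, 0.4]
grip_width: 0.0316
finger_force: 39.0
```

>>> play_rows --steps '[{"travel": [0, 0, 0], "delta_rot": [0, 0, 0], "jaw": 34}, {"travel": [0, 0, 0], "delta_rot": [0, 0, 0], "jaw": 40}, {"travel": [0, 0, 0], "delta_rot": [0, 0, 0], "jaw": 48}, {"travel": [0, 0, 0], "delta_rot": [0, 0, 0], "jaw": 55}, {"travel": [0, 0, 0], "delta_rot": [0, 0, 0], "jaw": 55}, {"travel": [0, 0, -0.4], "delta_rot": [0, 0, 0], "jaw": 55}, {"travel": [0, 0, -0.8], "delta_rot": [0, 0, 0], "jaw": 55}, {"travel": [0, 0, -0.8], "delta_rot": [0, 0, 0], "jaw": 55}, {"travel": [0, 0, -0.8], "delta_rot": [0, 0, 0], "jaw": 55}, {"travel": [0, 0, -0.8], "delta_rot": [0, 0, 0], "jaw": 55}, {"travel": [0, 0, -0.6], "delta_rot": [0, 0, 0], "jaw": 55}]'

```text
time: 23.25
tool_pos: [0.5892, -0.2065, 0.2284]
orientation: [[-0.626, 0.779, 0.003], [0.779, 0.626, -0.001], [-0.003, 0.002, -1.0]]
force: [0.6, 0.1, 0.5]
grip_width: 0.0553
finger_force: 0.0
```

Run:
```python
from h import *
plan(P["tube"],.22)
```

```text
t 23.2 pos [ 0.5892 -0.2065  0.2284] grip 0.0553 tilt [ 0.0035 -0.001 ]
travel units [7.84 6.2  0.2 ]
```

>>> play_rows --steps '[{"travel": [0.655, 0.52, 0], "delta_rot": [0, 0, 0], "jaw": 85}, {"travel": [0.655, 0.52, 0], "delta_rot": [0, 0, 0], "jaw": 85}, {"travel": [0.655, 0.52, 0], "delta_rot": [0, 0, 0], "jaw": 85}, {"travel": [0.655, 0.52, 0], "delta_rot": [0, 0, 0], "jaw": 85}, {"travel": [0.655, 0.52, 0], "delta_rot": [0, 0, 0], "jaw": 85}, {"travel": [0.655, 0.52, 0], "delta_rot": [0, 0, 0], "jaw": 85}, {"travel": [0.655, 0.52, 0], "delta_rot": [0, 0, 0], "jaw": 85}, {"travel": [0.655, 0.52, 0], "delta_rot": [0, 0, 0], "jaw": 85}, {"travel": [0.655, 0.52, 0], "delta_rot": [0, 0, 0], "jaw": 85}, {"travel": [0.655, 0.52, 0], "delta_rot": [0, 0, 0], "jaw": 85}, {"travel": [0.655, 0.52, 0], "delta_rot": [0, 0, 0], "jaw": 85}, {"travel": [0.635, 0.48, 0], "delta_rot": [0, 0, 0], "jaw": 85}]'

```text
time: 24.45
tool_pos: [0.5852, 0.1952, 0.226]
orientation: [[-0.627, 0.779, 0.001], [0.779, 0.627, 0.0], [-0.001, 0.001, -1.0]]
force: [1.6, -0.5, 0.7]
grip_width: 0.0846
finger_force: 0.0
```

>>> play_rows --steps '[{"travel": [0, 0, 0], "delta_rot": [0, 0, -1], "jaw": 85}, {"travel": [0, 0, 0], "delta_rot": [0, 0, -1], "jaw": 85}, {"travel": [0, 0, 0], "delta_rot": [0, 0, -1], "jaw": 85}, {"travel": [0, 0, 0], "delta_rot": [0, 0, -1], "jaw": 85}, {"travel": [0, 0, 0], "delta_rot": [0, 0, -1], "jaw": 85}, {"travel": [0, 0, 0], "delta_rot": [0, 0, -1], "jaw": 85}, {"travel": [0, 0, 0], "delta_rot": [0, 0, -1], "jaw": 85}, {"travel": [0, 0, 0], "delta_rot": [0, 0, -1], "jaw": 85}, {"travel": [0, 0, 0], "delta_rot": [0, 0, -1], "jaw": 85}, {"travel": [0, 0, 0], "delta_rot": [0, 0, -1], "jaw": 85}, {"travel": [0, 0, 0], "delta_rot": [0, 0, -1], "jaw": 85}, {"travel": [0, 0, 0], "delta_rot": [0, 0, -0.6], "jaw": 85}]'

```text
time: 25.65
tool_pos: [0.5854, 0.1934, 0.2258]
orientation: [[-0.948, -0.319, 0.001], [-0.319, 0.948, -0.0], [-0.001, -0.001, -1.0]]
force: [0.6, -0.7, -0.5]
grip_width: 0.0849
finger_force: 0.0
```

Run:
```python
from h import *
M=arm.camera_model("wrist");im=arm.grab_frame("wrist");cv2.imwrite("pics/w5.png",im)
for n in("tube","stem"):
    for k in arm.tip_of("wrist",n)[:1]: print(n,at_z("wrist",k["centre"],.009,M).round(3),round(k["conf"],2))
plan(P["tube"],.068,TY)
```

```text
tube [0.589 0.191] 0.9
stem [0.641 0.215] 0.81
t 25.8 pos [0.5854 0.1934 0.2255] grip 0.085 tilt [ 0.001  -0.0001]
travel units [-0.01 -0.    3.94]
tool rz units -0.02
```

View pics/w5.png

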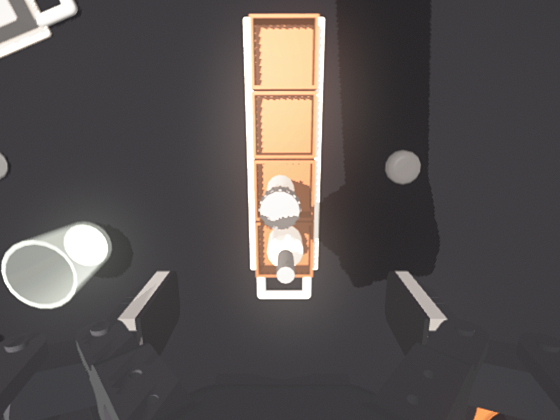

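The tube (cap 280,207) and stem (286,272) are undisturbed and centred between the fingers. Descending on the tube.

>>> play_rows --steps '[{"travel": [-0.02, 0, 0.5], "delta_rot": [0, 0, 0], "jaw": 85}, {"travel": [0, 0, 0.8], "delta_rot": [0, 0, 0], "jaw": 85}, {"travel": [0, 0, 0.8], "delta_rot": [0, 0, 0], "jaw": 85}, {"travel": [0, 0, 0.8], "delta_rot": [0, 0, 0], "jaw": 85}, {"travel": [0, 0, 0.7], "delta_rot": [0, 0, 0], "jaw": 80}, {"travel": [0, 0, 0.34], "delta_rot": [0, 0, 0], "jaw": 70}, {"travel": [0, 0, 0], "delta_rot": [0, 0, 0], "jaw": 60}, {"travel": [0, 0, 0], "delta_rot": [0, 0, 0], "jaw": 52}, {"travel": [0, 0, 0], "delta_rot": [0, 0, 0], "jaw": 45}, {"travel": [0, 0, 0], "delta_rot": [0, 0, 0], "jaw": 40}, {"travel": [0, 0, 0], "delta_rot": [0, 0, 0], "jaw": 36}, {"travel": [0, 0, 0], "delta_rot": [0, 0, 0], "jaw": 32}]'

```text
time: 27.0
tool_pos: [0.5866, 0.1937, 0.0678]
orientation: [[-0.949, -0.315, 0.001], [-0.315, 0.949, 0.0], [-0.001, -0.0, -1.0]]
force: [-0.0, -0.9, 3.8]
grip_width: 0.0322
finger_force: 3.4
```

>>> play_rows --steps '[{"travel": [0, 0, 0], "delta_rot": [0, 0, 0], "jaw": 26}, {"travel": [0, 0, 0], "delta_rot": [0, 0, 0], "jaw": 26}, {"travel": [0, 0, 0], "delta_rot": [0, 0, 0], "jaw": 26}, {"travel": [0, 0, 0], "delta_rot": [0, 0, 0], "jaw": 26}]'

```text
time: 27.4
tool_pos: [0.5869, 0.1937, 0.0679]
orientation: [[-0.949, -0.315, 0.002], [-0.315, 0.949, -0.0], [-0.002, -0.001, -1.0]]
force: [0.3, -1.4, 5.8]
grip_width: 0.0309
finger_force: 39.2
```

Good grip. Lift, turn, carry to well 2.

>>> play_rows --steps '[{"travel": [0, 0, -0.15], "delta_rot": [0, 0, 0], "jaw": 26}, {"travel": [0, 0, -0.4], "delta_rot": [0, 0, 0], "jaw": 26}, {"travel": [0, 0, -0.6], "delta_rot": [0, 0, 0], "jaw": 26}, {"travel": [0, 0, -0.7], "delta_rot": [0, 0, 0], "jaw": 26}, {"travel": [0, 0, -0.7], "delta_rot": [0, 0, 0], "jaw": 26}, {"travel": [0, 0, -0.7], "delta_rot": [0, 0, 0], "jaw": 26}, {"travel": [0, 0, -0.7], "delta_rot": [0, 0, 0], "jaw": 26}, {"travel": [0, 0, -0.4], "delta_rot": [0, 0, 0], "jaw": 26}, {"travel": [0, 0, -0.1], "delta_rot": [0, 0, 0], "jaw": 26}, {"travel": [0, 0, 0], "delta_rot": [0, 0, 0], "jaw": 26}]'

```text
time: 28.4
tool_pos: [0.5861, 0.1941, 0.2459]
orientation: [[-0.949, -0.316, 0.001], [-0.316, 0.949, 0.0], [-0.001, -0.0, -1.0]]
force: [-0.4, 0.3, -1.5]
grip_width: 0.0314
finger_force: 39.6
```

>>> play_rows --steps '[{"travel": [0, 0, 0], "delta_rot": [0, 0, 0.6], "jaw": 26}, {"travel": [0, 0, 0], "delta_rot": [0, 0, 1], "jaw": 26}, {"travel": [0, 0, 0], "delta_rot": [0, 0, 1], "jaw": 26}, {"travel": [0, 0, 0], "delta_rot": [0, 0, 1], "jaw": 26}, {"travel": [0, 0, 0], "delta_rot": [0, 0, 1], "jaw": 26}, {"travel": [0, 0, 0], "delta_rot": [0, 0, 1], "jaw": 26}, {"travel": [0, 0, 0], "delta_rot": [0, 0, 1], "jaw": 26}, {"travel": [0, 0, 0], "delta_rot": [0, 0, 1], "jaw": 26}, {"travel": [0, 0, 0], "delta_rot": [0, 0, 1], "jaw": 26}, {"travel": [0, 0, 0], "delta_rot": [0, 0, 1], "jaw": 26}, {"travel": [0, 0, 0], "delta_rot": [0, 0, 1], "jaw": 26}, {"travel": [0, 0, 0], "delta_rot": [0, 0, 1], "jaw": 26}]'

```text
time: 29.6
tool_pos: [0.5849, 0.1935, 0.243]
orientation: [[-0.623, 0.782, -0.003], [0.782, 0.623, -0.001], [0.001, -0.003, -1.0]]
force: [-0.6, -0.1, -1.3]
grip_width: 0.0308
finger_force: 39.5
```

Run:
```python
from h import *
plan(W[2],.25,RY); cv2.imwrite("pics/w6.png",arm.grab_frame("wrist"))
```

```text
t 29.6 pos [0.5849 0.1935 0.243 ] grip 0.0308 tilt [-0.0031 -0.001 ]
travel units [-6.29 -6.19 -0.16]
tool rz units 0.02
```

View pics/w6.png

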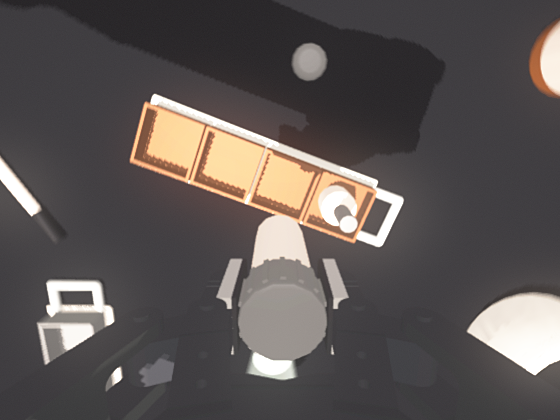

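The tube is held straight (cap centre 283,318); only the stem bottle remains on the tray, at (338,207).

>>> play_rows --steps '[{"travel": [-0.3, -0.3, -0.1], "delta_rot": [0, 0, 0], "jaw": 26}, {"travel": [-0.55, -0.54, -0.06], "delta_rot": [0, 0, 0], "jaw": 26}, {"travel": [-0.55, -0.54, 0], "delta_rot": [0, 0, 0], "jaw": 26}, {"travel": [-0.55, -0.54, 0], "delta_rot": [0, 0, 0], "jaw": 26}, {"travel": [-0.55, -0.54, 0], "delta_rot": [0, 0, 0], "jaw": 26}, {"travel": [-0.55, -0.54, 0], "delta_rot": [0, 0, 0], "jaw": 26}, {"travel": [-0.55, -0.54, 0], "delta_rot": [0, 0, 0], "jaw": 26}, {"travel": [-0.55, -0.54, 0], "delta_rot": [0, 0, 0], "jaw": 26}, {"travel": [-0.55, -0.54, 0], "delta_rot": [0, 0, 0], "jaw": 26}, {"travel": [-0.55, -0.54, 0], "delta_rot": [0, 0, 0], "jaw": 26}, {"travel": [-0.55, -0.54, 0], "delta_rot": [0, 0, 0], "jaw": 26}, {"travel": [-0.49, -0.49, 0], "delta_rot": [0, 0, 0], "jaw": 26}]'

```text
time: 30.85
tool_pos: [0.549, -0.1604, 0.251]
orientation: [[-0.627, 0.779, -0.001], [0.779, 0.627, -0.0], [0.0, -0.001, -1.0]]
force: [-0.2, -0.4, -1.0]
grip_width: 0.0312
finger_force: 39.6
```

>>> play_rows --steps '[{"travel": [0, 0, 0], "delta_rot": [0, 0, 0], "jaw": 26}, {"travel": [0, 0, 0], "delta_rot": [0, 0, 0], "jaw": 26}]'

```text
time: 31.05
tool_pos: [0.5494, -0.1591, 0.2509]
orientation: [[-0.626, 0.78, -0.001], [0.78, 0.626, 0.0], [0.001, -0.001, -1.0]]
force: [0.0, 0.9, -0.6]
grip_width: 0.0312
finger_force: 39.6
```

Run:
```python
from h import *
plan(W[2],.069,RY)
```

```text
t 31.1 pos [ 0.5494 -0.1591  0.2509] grip 0.0312 tilt [-0.0011  0.0001]
travel units [0.04 0.   4.55]
tool rz units 0.05
```

>>> play_rows --steps '[{"travel": [0.04, 0, 0.4], "delta_rot": [0, 0, 0], "jaw": 26}, {"travel": [0, 0, 0.7], "delta_rot": [0, 0, 0], "jaw": 26}, {"travel": [0, 0, 0.7], "delta_rot": [0, 0, 0], "jaw": 26}, {"travel": [0, 0, 0.7], "delta_rot": [0, 0, 0], "jaw": 26}, {"travel": [0, 0, 0.7], "delta_rot": [0, 0, 0], "jaw": 26}, {"travel": [0, 0, 0.5], "delta_rot": [0, 0, 0], "jaw": 26}, {"travel": [0, 0, 0.35], "delta_rot": [0, 0, 0], "jaw": 26}, {"travel": [0, 0, 0.25], "delta_rot": [0, 0, 0], "jaw": 26}, {"travel": [0, 0, 0.15], "delta_rot": [0, 0, 0], "jaw": 26}, {"travel": [0, 0, 0.1], "delta_rot": [0, 0, 0], "jaw": 26}, {"travel": [0, 0, 0], "delta_rot": [0, 0, 0], "jaw": 26}, {"travel": [0, 0, 0], "delta_rot": [0, 0, 0], "jaw": 26}]'

```text
time: 32.25
tool_pos: [0.5501, -0.1563, 0.07]
orientation: [[-0.627, 0.779, 0.001], [0.779, 0.627, -0.0], [-0.001, 0.001, -1.0]]
force: [0.6, 0.4, -0.2]
grip_width: 0.0309
finger_force: 39.6
```

>>> play_rows --steps '[{"travel": [0, 0, 0.04], "delta_rot": [0, 0, 0], "jaw": 26}, {"travel": [0, 0, 0.02], "delta_rot": [0, 0, 0], "jaw": 26}, {"travel": [0, 0, 0], "delta_rot": [0, 0, 0], "jaw": 26}]'

```text
time: 32.55
tool_pos: [0.5504, -0.1565, 0.0679]
orientation: [[-0.626, 0.78, 0.002], [0.78, 0.626, -0.001], [-0.001, 0.001, -1.0]]
force: [-0.4, 0.4, 4.3]
grip_width: 0.0308
finger_force: 40.1
```

>>> play_rows --steps '[{"travel": [0, 0, 0], "delta_rot": [0, 0, 0], "jaw": 34}, {"travel": [0, 0, 0], "delta_rot": [0, 0, 0], "jaw": 40}, {"travel": [0, 0, 0], "delta_rot": [0, 0, 0], "jaw": 48}, {"travel": [0, 0, 0], "delta_rot": [0, 0, 0], "jaw": 55}, {"travel": [0, 0, 0], "delta_rot": [0, 0, 0], "jaw": 55}, {"travel": [0, 0, -0.4], "delta_rot": [0, 0, 0], "jaw": 55}, {"travel": [0, 0, -0.8], "delta_rot": [0, 0, 0], "jaw": 55}, {"travel": [0, 0, -0.8], "delta_rot": [0, 0, 0], "jaw": 55}, {"travel": [0, 0, -0.8], "delta_rot": [0, 0, 0], "jaw": 55}, {"travel": [0, 0, -0.8], "delta_rot": [0, 0, 0], "jaw": 55}, {"travel": [0, 0, -0.4], "delta_rot": [0, 0, 0], "jaw": 55}]'

```text
time: 33.65
tool_pos: [0.551, -0.1565, 0.2301]
orientation: [[-0.626, 0.779, 0.004], [0.779, 0.626, -0.001], [-0.003, 0.003, -1.0]]
force: [0.8, 1.1, 0.7]
grip_width: 0.0549
finger_force: 0.0
```

Run:
```python
from h import *
plan(P["stem"],.23)
```

```text
t 33.6 pos [ 0.551  -0.1565  0.2301] grip 0.0549 tilt [ 0.0042 -0.001 ]
travel units [5.83 7.53 0.  ]
```

>>> play_rows --steps '[{"travel": [0.486, 0.628, 0], "delta_rot": [0, 0, 0], "jaw": 85}, {"travel": [0.486, 0.628, 0], "delta_rot": [0, 0, 0], "jaw": 85}, {"travel": [0.486, 0.628, 0], "delta_rot": [0, 0, 0], "jaw": 85}, {"travel": [0.486, 0.628, 0], "delta_rot": [0, 0, 0], "jaw": 85}, {"travel": [0.486, 0.628, 0], "delta_rot": [0, 0, 0], "jaw": 85}, {"travel": [0.486, 0.628, 0], "delta_rot": [0, 0, 0], "jaw": 85}, {"travel": [0.486, 0.628, 0], "delta_rot": [0, 0, 0], "jaw": 85}, {"travel": [0.486, 0.628, 0], "delta_rot": [0, 0, 0], "jaw": 85}, {"travel": [0.486, 0.628, 0], "delta_rot": [0, 0, 0], "jaw": 85}, {"travel": [0.486, 0.628, 0], "delta_rot": [0, 0, 0], "jaw": 85}, {"travel": [0.486, 0.628, 0], "delta_rot": [0, 0, 0], "jaw": 85}, {"travel": [0.486, 0.628, 0], "delta_rot": [0, 0, 0], "jaw": 85}]'

```text
time: 34.85
tool_pos: [0.6385, 0.2157, 0.2267]
orientation: [[-0.626, 0.78, -0.0], [0.78, 0.626, -0.0], [0.0, -0.0, -1.0]]
force: [0.1, 0.3, -0.0]
grip_width: 0.0847
finger_force: 0.0
```

>>> play_rows --steps '[{"travel": [0, 0, 0], "delta_rot": [0, 0, -1], "jaw": 85}, {"travel": [0, 0, 0], "delta_rot": [0, 0, -1], "jaw": 85}, {"travel": [0, 0, 0], "delta_rot": [0, 0, -1], "jaw": 85}, {"travel": [0, 0, 0], "delta_rot": [0, 0, -1], "jaw": 85}, {"travel": [0, 0, 0], "delta_rot": [0, 0, -1], "jaw": 85}, {"travel": [0, 0, 0], "delta_rot": [0, 0, -1], "jaw": 85}, {"travel": [0, 0, 0], "delta_rot": [0, 0, -1], "jaw": 85}, {"travel": [0, 0, 0], "delta_rot": [0, 0, -1], "jaw": 85}, {"travel": [0, 0, 0], "delta_rot": [0, 0, -1], "jaw": 85}, {"travel": [0, 0, 0], "delta_rot": [0, 0, -1], "jaw": 85}, {"travel": [0, 0, 0], "delta_rot": [0, 0, -1], "jaw": 85}, {"travel": [0, 0, 0], "delta_rot": [0, 0, -0.6], "jaw": 85}]'

```text
time: 36.05
tool_pos: [0.6383, 0.2143, 0.2266]
orientation: [[-0.948, -0.319, -0.001], [-0.319, 0.948, -0.0], [0.001, 0.0, -1.0]]
force: [-0.5, 0.7, -0.0]
grip_width: 0.0849
finger_force: 0.0
```

Run:
```python
from h import *
M=arm.camera_model("wrist");im=arm.grab_frame("wrist")
for k in arm.tip_of("wrist","stem")[:1]: print("stem",at_z("wrist",k["centre"],.009,M).round(3),round(k["conf"],2))
plan(P["stem"],.068,TY)
```

```text
stem [0.639 0.216] 0.95
t 36.1 pos [0.6383 0.2143 0.2266] grip 0.0853 tilt [-0.0006  0.    ]
travel units [-0.03 -0.02  3.96]
tool rz units 0.0
```

>>> play_rows --steps '[{"travel": [-0.03, 0, 0.5], "delta_rot": [0, 0, 0], "jaw": 85}, {"travel": [0, 0, 0.8], "delta_rot": [0, 0, 0], "jaw": 85}, {"travel": [0, 0, 0.8], "delta_rot": [0, 0, 0], "jaw": 85}, {"travel": [0, 0, 0.8], "delta_rot": [0, 0, 0], "jaw": 85}, {"travel": [0, 0, 0.7], "delta_rot": [0, 0, 0], "jaw": 75}, {"travel": [0, 0, 0.4], "delta_rot": [0, 0, 0], "jaw": 65}, {"travel": [0, 0, 0.1], "delta_rot": [0, 0, 0], "jaw": 55}, {"travel": [0, 0, 0], "delta_rot": [0, 0, 0], "jaw": 45}, {"travel": [0, 0, 0], "delta_rot": [0, 0, 0], "jaw": 36}, {"travel": [0, 0, 0], "delta_rot": [0, 0, 0], "jaw": 29}, {"travel": [0, 0, 0], "delta_rot": [0, 0, 0], "jaw": 24}, {"travel": [0, 0, 0], "delta_rot": [0, 0, 0], "jaw": 20}]'

```text
time: 37.35
tool_pos: [0.6401, 0.215, 0.0638]
orientation: [[-0.949, -0.315, 0.001], [-0.315, 0.949, 0.0], [-0.001, -0.0, -1.0]]
force: [0.2, -0.3, -0.7]
grip_width: 0.02
finger_force: 0.0
```

>>> play_rows --steps '[{"travel": [0, 0, 0], "delta_rot": [0, 0, 0], "jaw": 17}, {"travel": [0, 0, 0], "delta_rot": [0, 0, 0], "jaw": 14}, {"travel": [0, 0, 0], "delta_rot": [0, 0, 0], "jaw": 10}, {"travel": [0, 0, 0], "delta_rot": [0, 0, 0], "jaw": 10}, {"travel": [0, 0, 0], "delta_rot": [0, 0, 0], "jaw": 10}]'

```text
time: 37.85
tool_pos: [0.6398, 0.215, 0.0633]
orientation: [[-0.949, -0.315, 0.001], [-0.315, 0.949, 0.0], [-0.001, -0.0, -1.0]]
force: [-0.6, -2.3, 4.5]
grip_width: 0.0148
finger_force: 39.0
```

>>> play_rows --steps '[{"travel": [0, 0, -0.15], "delta_rot": [0, 0, 0], "jaw": 10}, {"travel": [0, 0, -0.4], "delta_rot": [0, 0, 0], "jaw": 10}, {"travel": [0, 0, -0.6], "delta_rot": [0, 0, 0], "jaw": 10}, {"travel": [0, 0, -0.7], "delta_rot": [0, 0, 0], "jaw": 10}, {"travel": [0, 0, -0.7], "delta_rot": [0, 0, 0], "jaw": 10}, {"travel": [0, 0, -0.7], "delta_rot": [0, 0, 0], "jaw": 10}, {"travel": [0, 0, -0.7], "delta_rot": [0, 0, 0], "jaw": 10}, {"travel": [0, 0, -0.4], "delta_rot": [0, 0, 0], "jaw": 10}, {"travel": [0, 0, -0.1], "delta_rot": [0, 0, 0], "jaw": 10}, {"travel": [0, 0, 0], "delta_rot": [0, 0, 0], "jaw": 10}]'

```text
time: 38.85
tool_pos: [0.6396, 0.2149, 0.2412]
orientation: [[-0.949, -0.315, 0.001], [-0.315, 0.949, 0.0], [-0.001, -0.0, -1.0]]
force: [0.5, -0.9, -0.3]
grip_width: 0.0149
finger_force: 38.9
```

>>> play_rows --steps '[{"travel": [0, 0, 0], "delta_rot": [0, 0, 0.6], "jaw": 10}, {"travel": [0, 0, 0], "delta_rot": [0, 0, 1], "jaw": 10}, {"travel": [0, 0, 0], "delta_rot": [0, 0, 1], "jaw": 10}, {"travel": [0, 0, 0], "delta_rot": [0, 0, 1], "jaw": 10}, {"travel": [0, 0, 0], "delta_rot": [0, 0, 1], "jaw": 10}, {"travel": [0, 0, 0], "delta_rot": [0, 0, 1], "jaw": 10}, {"travel": [0, 0, 0], "delta_rot": [0, 0, 1], "jaw": 10}, {"travel": [0, 0, 0], "delta_rot": [0, 0, 1], "jaw": 10}, {"travel": [0, 0, 0], "delta_rot": [0, 0, 1], "jaw": 10}, {"travel": [0, 0, 0], "delta_rot": [0, 0, 1], "jaw": 10}, {"travel": [0, 0, 0], "delta_rot": [0, 0, 1], "jaw": 10}, {"travel": [0, 0, 0], "delta_rot": [0, 0, 1], "jaw": 10}]'

```text
time: 40.05
tool_pos: [0.6384, 0.2143, 0.2383]
orientation: [[-0.623, 0.782, -0.004], [0.782, 0.623, -0.001], [0.001, -0.004, -1.0]]
force: [-0.5, 0.5, -0.4]
grip_width: 0.0149
finger_force: 38.9
```

Run:
```python
from h import *
plan(W[1],.25,RY); cv2.imwrite("pics/w7.png",arm.grab_frame("wrist"))
```

```text
t 40.0 pos [0.6384 0.2143 0.2383] grip 0.0149 tilt [-0.0039 -0.0015]
travel units [-4.32 -7.55 -0.27]
tool rz units 0.02
```

View pics/w7.png

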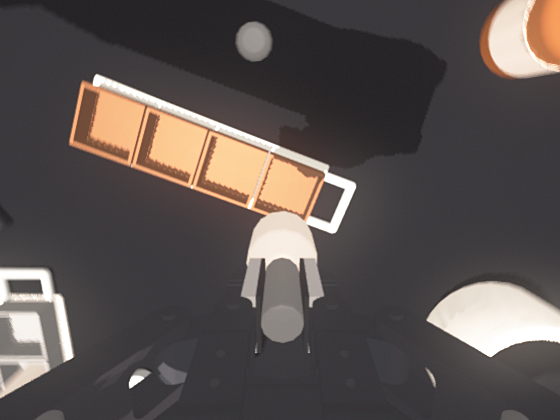

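The stem bottle hangs straight (stem top 283,325), and the tray is empty. Moving to well 1.

>>> play_rows --steps '[{"travel": [-0.2, -0.36, -0.15], "delta_rot": [0, 0, 0], "jaw": 10}, {"travel": [-0.38, -0.66, -0.12], "delta_rot": [0, 0, 0], "jaw": 10}, {"travel": [-0.38, -0.66, 0], "delta_rot": [0, 0, 0], "jaw": 10}, {"travel": [-0.38, -0.66, 0], "delta_rot": [0, 0, 0], "jaw": 10}, {"travel": [-0.38, -0.66, 0], "delta_rot": [0, 0, 0], "jaw": 10}, {"travel": [-0.38, -0.66, 0], "delta_rot": [0, 0, 0], "jaw": 10}, {"travel": [-0.38, -0.66, 0], "delta_rot": [0, 0, 0], "jaw": 10}, {"travel": [-0.38, -0.66, 0], "delta_rot": [0, 0, 0], "jaw": 10}, {"travel": [-0.38, -0.66, 0], "delta_rot": [0, 0, 0], "jaw": 10}, {"travel": [-0.38, -0.66, 0], "delta_rot": [0, 0, 0], "jaw": 10}, {"travel": [-0.38, -0.66, 0], "delta_rot": [0, 0, 0], "jaw": 10}, {"travel": [-0.32, -0.59, 0], "delta_rot": [0, 0, 0], "jaw": 10}]'

```text
time: 41.3
tool_pos: [0.5103, -0.1115, 0.2513]
orientation: [[-0.627, 0.779, -0.001], [0.779, 0.627, -0.001], [0.001, -0.001, -1.0]]
force: [-1.2, 0.1, -0.9]
grip_width: 0.0147
finger_force: 39.0
```

>>> play_rows --steps '[{"travel": [0, 0, 0], "delta_rot": [0, 0, 0], "jaw": 10}, {"travel": [0, 0, 0], "delta_rot": [0, 0, 0], "jaw": 10}]'

```text
time: 41.5
tool_pos: [0.5113, -0.1102, 0.2514]
orientation: [[-0.626, 0.78, -0.001], [0.78, 0.626, 0.0], [0.001, -0.001, -1.0]]
force: [0.4, -0.4, -0.6]
grip_width: 0.0151
finger_force: 39.0
```

Run:
```python
from h import *
plan(W[1],.064,RY)
```

```text
t 41.5 pos [ 0.5113 -0.1102  0.2514] grip 0.0151 tilt [-0.0008  0.    ]
travel units [ 0.04 -0.01  4.69]
tool rz units 0.05
```

>>> play_rows --steps '[{"travel": [0.04, 0, 0.4], "delta_rot": [0, 0, 0], "jaw": 10}, {"travel": [0, 0, 0.7], "delta_rot": [0, 0, 0], "jaw": 10}, {"travel": [0, 0, 0.7], "delta_rot": [0, 0, 0], "jaw": 10}, {"travel": [0, 0, 0.7], "delta_rot": [0, 0, 0], "jaw": 10}, {"travel": [0, 0, 0.7], "delta_rot": [0, 0, 0], "jaw": 10}, {"travel": [0, 0, 0.6], "delta_rot": [0, 0, 0], "jaw": 10}, {"travel": [0, 0, 0.38], "delta_rot": [0, 0, 0], "jaw": 10}, {"travel": [0, 0, 0.25], "delta_rot": [0, 0, 0], "jaw": 10}, {"travel": [0, 0, 0.15], "delta_rot": [0, 0, 0], "jaw": 10}, {"travel": [0, 0, 0.1], "delta_rot": [0, 0, 0], "jaw": 10}, {"travel": [0, 0, 0], "delta_rot": [0, 0, 0], "jaw": 10}, {"travel": [0, 0, 0], "delta_rot": [0, 0, 0], "jaw": 10}]'

```text
time: 42.7
tool_pos: [0.5119, -0.1078, 0.0651]
orientation: [[-0.627, 0.779, 0.001], [0.779, 0.627, -0.0], [-0.001, 0.001, -1.0]]
force: [-1.2, -0.1, -0.6]
grip_width: 0.015
finger_force: 39.1
```

>>> play_rows --steps '[{"travel": [0, 0, 0.04], "delta_rot": [0, 0, 0], "jaw": 10}, {"travel": [0, 0, 0.02], "delta_rot": [0, 0, 0], "jaw": 10}, {"travel": [0, 0, 0], "delta_rot": [0, 0, 0], "jaw": 10}]'

```text
time: 43.0
tool_pos: [0.5122, -0.1079, 0.0632]
orientation: [[-0.626, 0.78, 0.002], [0.78, 0.626, -0.0], [-0.001, 0.001, -1.0]]
force: [-1.1, -0.1, 6.3]
grip_width: 0.0148
finger_force: 39.9
```

>>> play_rows --steps '[{"travel": [0, 0, 0], "delta_rot": [0, 0, 0], "jaw": 18}, {"travel": [0, 0, 0], "delta_rot": [0, 0, 0], "jaw": 24}, {"travel": [0, 0, 0], "delta_rot": [0, 0, 0], "jaw": 32}, {"travel": [0, 0, 0], "delta_rot": [0, 0, 0], "jaw": 40}, {"travel": [0, 0, 0], "delta_rot": [0, 0, 0], "jaw": 40}, {"travel": [0, 0, -0.4], "delta_rot": [0, 0, 0], "jaw": 40}, {"travel": [0, 0, -0.8], "delta_rot": [0, 0, 0], "jaw": 40}, {"travel": [0, 0, -0.8], "delta_rot": [0, 0, 0], "jaw": 40}, {"travel": [0, 0, -0.8], "delta_rot": [0, 0, 0], "jaw": 40}, {"travel": [0, 0, -0.8], "delta_rot": [0, 0, 0], "jaw": 40}, {"travel": [0, 0, -0.8], "delta_rot": [0, 0, 0], "jaw": 40}]'

```text
time: 44.1
tool_pos: [0.5111, -0.1077, 0.2394]
orientation: [[-0.626, 0.779, -0.0], [0.779, 0.626, 0.0], [0.0, -0.0, -1.0]]
force: [0.9, 0.4, 0.2]
grip_width: 0.0399
finger_force: 0.0
```

>>> play_rows --steps '[{"travel": [0, 0.7, -0.3], "delta_rot": [0, 0, 0], "jaw": 40}, {"travel": [0.7, 0.7, 0], "delta_rot": [0, 0, 0], "jaw": 40}, {"travel": [0.7, 0.7, 0], "delta_rot": [0, 0, 0], "jaw": 40}, {"travel": [0.7, 0.7, 0], "delta_rot": [0, 0, 0], "jaw": 40}, {"travel": [0.7, 0.7, 0], "delta_rot": [0, 0, 0], "jaw": 40}, {"travel": [0.7, 0.7, 0], "delta_rot": [0, 0, 0], "jaw": 40}, {"travel": [0.7, 0.7, 0], "delta_rot": [0, 0, 0], "jaw": 40}, {"travel": [0, 0, 0], "delta_rot": [0, 0, 0], "jaw": 40}, {"travel": [0, 0, 0], "delta_rot": [0, 0, 0], "jaw": 40}]'

```text
time: 45.0
tool_pos: [0.5585, 0.1473, 0.2497]
orientation: [[-0.629, 0.778, -0.001], [0.778, 0.629, -0.0], [0.0, -0.001, -1.0]]
force: [-0.1, -1.0, 0.2]
grip_width: 0.0397
finger_force: 0.0
```

Run:
```python
from h import *
im=arm.grab_frame("side"); top=arm.grab_frame("top")
for i,n in enumerate(("stem","tube","square","jar")):
    for c in("top","side"):
        k=arm.tip_of(c,n)[:1]
        if k: print(n,c,(R2(RY).T@(at_z(c,k[0]["centre"],.009)-[.5675,-.1819])-[0,YS[i]]).round(3),round(k[0]["conf"],2))
cv2.imwrite("pics/f.png",np.hstack([cv2.resize(im[125:245,235:355],(400,400)),cv2.resize(top[130:270,270:410],(400,400))])); print(arm.sense()["tool_pos"])
```

```text
stem top [ 0.003 -0.009] 0.7
stem side [ 0.004 -0.013] 0.92
tube side [ 0.001 -0.001] 0.74
square top [-0.    -0.001] 0.49
square side [-0.004 -0.016] 0.6
jar top [0.002 0.003] 0.63
jar side [0.004 0.179] 0.7
[0.5590162  0.14551582 0.25019164]
```

View pics/f.png

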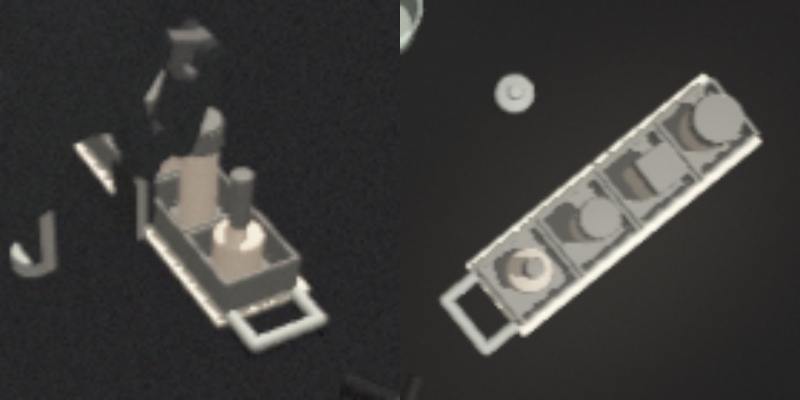

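The final picture shows all four bottles upright in wells 1 to 4: stem (530,268), tube (602,217), square (665,168) and jar (717,118). The arm is clear of everything.

```bash
python3 -c "
from plant import arm
print(arm.sign_off())"
```

```text
the job is handed in; nothing more can be done
None
```

I moved all four bottles into the rack in the tray's order (stem, tube, square, jar in wells 1 to 4 from the handle) and handed the job in at about 45 s; the last picture showed all four upright in their wells, but the sign-off gave no verdict.

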